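Load the large ball into the density analyser

ROBOT

A 6-joint arm with a two-finger parallel gripper is mounted at the origin on the work surface. World frame = base frame: x ahead of the robot, y to its left, z up, the work surface at z = 0. Lengths are in m, angles in degrees, forces in N, time in s.
With the tool pointing down it reaches from about 0.25 to 0.725 m from the base axis. Payload 9.7 kg.
Tool frame: the origin (TCP) lies at the very end of the fingers, on their centre line; the grasp point (between the pads) lies 19 mm behind it (bot.grip_depth is the distance from the TCP to the grasp point, in m); z points along the fingers, y is the direction in which the jaws open and shut (so a half turn about z gives the same grasp; the last joint's range is limited). The gripper opens to 85 mm and grips with 20 to 120 N. Pads are 22 mm wide; open, the fingers measure 114 mm over their backs; the gripper's body (76 mm by 85 mm) begins 54 mm behind the grasp point. The pads swing forward as they close: fully open they stand 13 mm farther back than shut.
Start: joints at [-64.114, 4.979, 10.078, 95.1, 0, 90], TCP at [0.24, -0.495, 0.231] pointing down, gripper open.
Joint ranges: [-179.16, 179.16], [-48.56, 103.87], [-65.8, 70.77], [-126.05, 130.52], [-82.76, 87.17], [-180, 180]. Speed limits (degrees/s): [127.2, 127.2, 147.25, 180, 180, 180].

INTERFACE

Orientations are given as [roll, pitch, yaw] about the fixed x, y, z axes, in that order (R = Rz(yaw) Ry(pitch) Rx(roll)).
In Python, from workcell import bot, viewer gives the robot as it stands.
- The arm moves only by the tool arm_command, never from a script. Its argument "motion" is a list of rows, each a list of 3 entries, a list of its own where there are three numbers: the opening, from 0 (shut) to 1 (fully open), then the shift along the tool's x, y, z in units of 60 mm (1.0 is 60 mm), then the turn, a rotation vector about the tool's x, y, z in units of 6 degrees (1.0 is 6 degrees). A call has 1 to 12 rows; each row shifts and turns the commanded pose from where the row before left it, along the tool's axes as they then stand; what a row does not reach is not made up. A row lasts 1/8 s, in which the tool goes at most 62.5 mm and 10.7 degrees, less where a joint would pass 70% of its speed; a pose out of reach is approached as far as the arm can. A call is refused whole if a number of a shift passes 1 or a number of a turn 1, either way. A call with a gripper value outside its range is refused whole. The fingers move at their own pace and stop on an object; "newtons" is the grip in N (left out, the last holds). Time passes only in rows, so rows that do not move let the fingers close. It gives the time, the measured TCP pose, the force and the opening at its end, in the units of the state.
- bot.get_obs(): the state, without advancing time (a new reading comes with each control period).
- viewer.camera(name): name is "side" or "top"; returns the picture (384x512x3 uint8, blue, green, red); there is no depth.
- viewer.calibration(name): a dict with "fx", "fy", "cx", "cy" (pixels), "T" (4x4, takes a point from camera to world coordinates). Camera axes: x right, y down, z forward; pixel columns grow to the right and rows downward; lengths in m; the calibration is good to about 2 mm. A picture is of the moment at which its call begins. calibration takes no time and is no camera call.
- bot.job_done(): hands the job in, once; it reports no verdict.
The state is a dict: "time": time; "q": joint angles; "qd": joint speeds; "joint_efforts": joint torques, N m; "ee_pos": TCP position; "tcp_rot": TCP orientation; "wrist_force": force on the tool from outside, world axes, zero at the start; "torque": the same for the moment, N m; "opening": finger opening in m.
Only numpy, scipy, OpenCV 4.12 (cv2) and the standard library are available. Lean on these libraries where they do the work, as an engineer would, in place of code of your own. Each camera call takes 0.05 s, during which the arm holds its last target.

TASK

Take the largest of the balls off its cork ring and lower it gently into the middle of the deep steel cup in the analyser's open drawer: set it down in the cup's floor nest, do not drop it or press it down. Then push the drawer home until its spring catch holds it shut, and move clear. Leave the other specimens where they are.

Things in the scene. Friction and masses are not known exactly. Their poses are not given: they have to be found in the camera images.
- big_ball_center (a point): Centre of the ball to be loaded: dark, smooth, 50 mm in diameter, about 0.2 kg. It rests on a cork ring (40 mm outside, 28 mm inside, 10 mm high), its centre about 31 mm above the table. Three such rings stand about 100 to 200 mm apart, fixed to the table; which one carries the ball varies.
- small_ball_center (a point): Centre of another dark ball, 32 mm in diameter, on another such cork ring. To be left alone.
- puck: Black cylindrical specimen mount, 38 mm in diameter, 22 mm high, flat on the third cork ring; origin at the centre of its underside. To be left alone.
- analyser: Density analyser, a fixed white housing 240 mm wide and 260 mm deep: 100 mm high for the front 150 mm, 170 mm high behind that. Origin on the table below the middle of the front face; its x axis points into the machine, away from the robot (within 0.2 rad of the world's x), z up. Its drawer slides out of the front face along its -x.
- cup_floor (a point): Middle of the floor of the round steel cup fixed in the drawer, 12 mm above the table; axes as the analyser's. Cup 134 mm wide inside, wall 4 mm, rim 58 mm above this floor; fully out, its middle is 72 mm before the housing. A rubber nest in mid-floor (ring 44 mm outside, 30 mm inside, 5 mm high) takes the ball, its centre then 25 mm above this point. Drawer front: 108 mm before it.
- drawer_front (a point): Middle of the front face of the drawer's grey front block, 45 mm above the table; axes as the analyser's, so pushing along +x shuts the drawer. The face is 170 mm wide and reaches from 4 to 82 mm above the table. When shut it still stands 30 mm proud of the housing.
- drawer (a joint): How far the drawer is out, in m: 0 fully home against its stop, 0.15 fully out. A light spring (up to 1.8 N) pushes it outward; between 16 and 5 mm it rides over a spring catch that takes about 10 N to pass (more if rammed) and then snaps home and holds the drawer at 0. Left short of the catch it creeps back out.
There are look-alikes about, which are no part of the job. Leave any orange or pink look-alike of the part that bears big_ball_center alone.

How it is judged:
By the outcome, as a careful person would: the job done as asked, in the order asked, and still so for the second after the job is handed in, with the robot touching nothing.
It also fails if it takes over 54 s, if anything falls off the work surface, if the arm or the gripper's body presses on something with over 40 N, if the wrist force passes 120 N, or if a joint passes its speed limit or range.

## Working session

There is one attempt and no reset: what is moved stays moved. The work goes in short steps, Python scripts to look and compute and a tool call to move; the robot and the scene stay as the last step left them, time stands still between calls to the robot, and variables do not carry over. Pictures are saved under pics/ and viewed, and the job is handed in when it is done.

Besides the shell and the picture viewer there is one more tool, called after ">>>" by a JSON object that holds its "api" and its "payload", one argument or row to a line. arm_command: Moves the arm, as the interface text tells. Its arguments: {"type":"object","properties":{"motion":{"type":"array"},"newtons":{"type":"number"}},"required":["motion"]}

```bash
mkdir -p pics; ls
python3 - <<'E'
from workcell import bot, viewer
import cv2
for n in("top","side"):
    im=viewer.camera(n); cv2.imwrite(f"pics/{n}0.png",im)
    c=viewer.calibration(n); print(n,c)
print(bot.get_obs(), bot.grip_depth)
E
```

```text
pics
top {'fx': 415.1692432821461, 'fy': 415.1692432821461, 'cx': 259.4633923606173, 'cy': 195.12803323661117, 'T': array([[ 0.02404477, -0.9923117 ,  0.12140564,  0.40970087],
       [-0.99970711, -0.02353319,  0.00564612, -0.06213341],
       [-0.00274565, -0.12150584, -0.99258692,  1.02611246],
       [ 0.        ,  0.        ,  0.        ,  1.        ]])}
side {'fx': 416.90470113400755, 'fy': 416.90470113400755, 'cx': 259.9978862354879, 'cy': 194.53025742136876, 'T': array([[ 9.68350478e-01, -1.65043097e-01,  1.87238161e-01,
         3.85381468e-01],
       [-2.49593773e-01, -6.38666251e-01,  7.27879364e-01,
        -6.43477059e-01],
       [-5.48769977e-04, -7.51575809e-01, -6.59646498e-01,
         5.91070915e-01],
       [ 0.00000000e+00,  0.00000000e+00,  0.00000000e+00,
         1.00000000e+00]])}
{'time': 0.1, 'q': array([-6.41146726e+01,  5.00852976e+00,  1.00399955e+01,  9.51009125e+01,
        2.64435226e-03,  9.00003613e+01]), 'qd': array([ 0.09200322,  0.04724418, -0.01424045, -0.02930192, -0.01247276,
        0.00136602]), 'joint_efforts': array([ 1.78709150e-03, -5.21561158e+01,  4.65653765e+01,  1.59619987e-02,
        8.72373380e-05, -1.84188400e-05]), 'ee_pos': array([ 0.24003483, -0.49462443,  0.23065737]), 'tcp_rot': array([-1.79930553e+02, -2.64391244e-03,  2.58849630e+01]), 'wrist_force': array([-0.11294317,  0.31364819,  0.30974353]), 'torque': array([ 0.0250847 , -0.01330981,  0.05404734]), 'opening': 0.08513012978428029} 0.0187
```

View pics/top0.png

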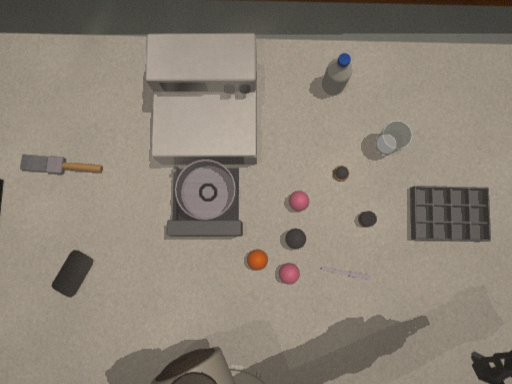

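View pics/side0.png

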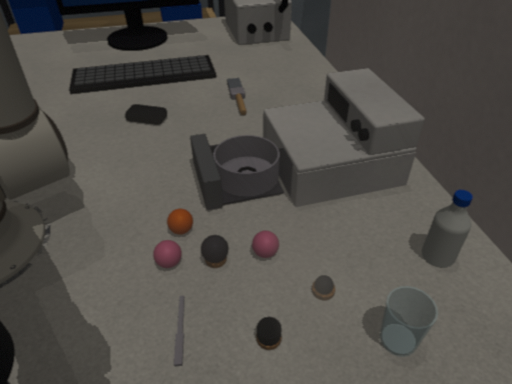

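The top view shows the dark big ball at about (295,239). Pink balls are at (299,201) and (289,273), the orange one at (258,260), and the cup's middle is near (207,192). Next I'll enlarge it.

Run:
```python
import cv2
a=cv2.imread('pics/top0.png'); 
cv2.imwrite('pics/t1.png',cv2.resize(cv2.convertScaleAbs(a[180:290,240:390],alpha=1.6),None,fx=5,fy=5,interpolation=cv2.INTER_CUBIC))
cv2.imwrite('pics/t2.png',cv2.resize(cv2.convertScaleAbs(a[145:245,140:270],alpha=1.6),None,fx=6,fy=6,interpolation=cv2.INTER_CUBIC)[:600])
b=cv2.imread('pics/side0.png')
cv2.imwrite('pics/s1.png',cv2.resize(cv2.convertScaleAbs(b[120:280,140:300],alpha=1.6),None,fx=3.75,fy=3.75,interpolation=cv2.INTER_CUBIC))
```

```text
(no output)
```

View pics/t1.png

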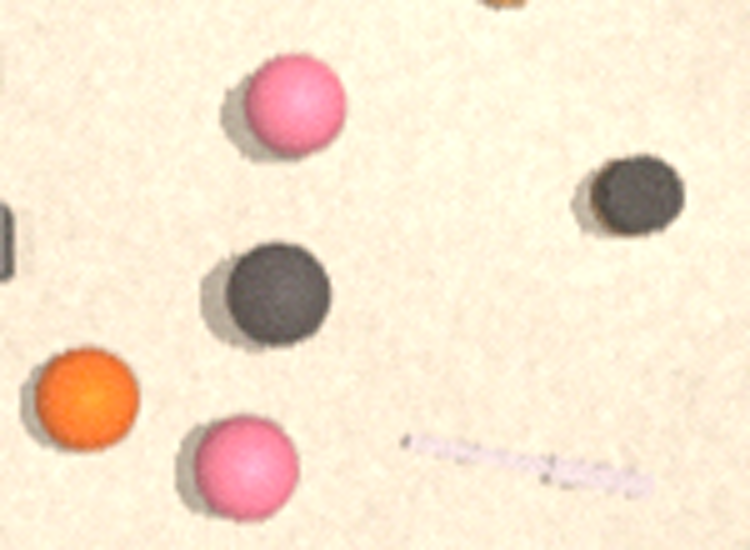

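View pics/t2.png

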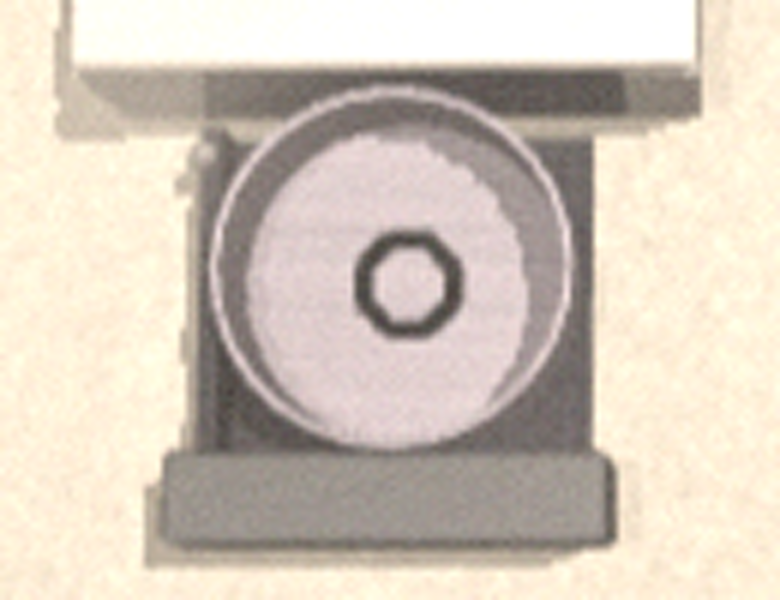

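View pics/s1.png

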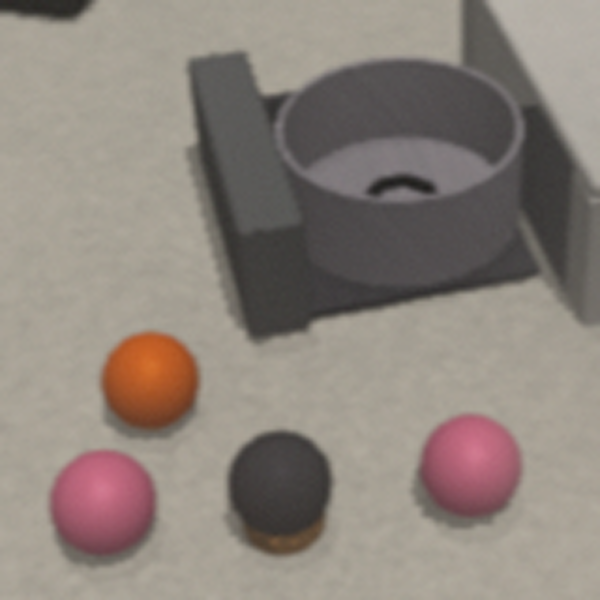

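```bash
cat > h.py <<'E'
import numpy as np
from workcell import bot, viewer
def ray(n,u,v):
    c=viewer.calibration(n);T=c['T'];d=T[:3,:3]@[(u-c['cx'])/c['fx'],(v-c['cy'])/c['fy'],1];return T[:3,3],d
def atz(n,u,v,z):
    o,d=ray(n,u,v);return o+d*(z-o[2])/d[2]
def tri(a,b):
    A=np.zeros((3,3));r=np.zeros(3)
    for n,u,v in(("top",*a),("side",*b)):
        o,d=ray(n,u,v);d=d/np.linalg.norm(d);P=np.eye(3)-np.outer(d,d);A+=P;r+=P@o
    return np.linalg.solve(A,r)
E
python3 - <<'E'
from h import *
np.set_printoptions(precision=4,suppress=True)
S=lambda x,y:(140+(x+.5)/3.75-.5,120+(y+.5)/3.75-.5)
T1=lambda x,y:(240+(x+.5)/5-.5,180+(y+.5)/5-.5)
T2=lambda x,y:(140+(x+.5)/6-.5,145+(y+.5)/6-.5)
for n,a,b,z in(("ball",(279,295),(280,483),.031),("pinkA",(296,106),(471,466),.025),("orange",(88,399),(151,381),.025),("pinkB",(247,468),(104,503),.025)):
    print(n,atz("top",*T1(*a),z),atz("side",*S(*b),z),tri(T1(*a),S(*b)))
print("nest",atz("top",*T2(409,284),.017),atz("side",*S(401,188),.017))
print("rim",atz("top",*T2(391,267),.07), atz("top",*T2(210,267),.07),atz("top",*T2(573,267),.07))
for p in((165,538),(610,546),(165,455),(610,460)): print("front top",atz("top",*T2(*p),.082))
for p in((190,62),(246,231)): print("side front top",atz("side",*S(*p),.082))
for p in((82,66),(693,66)): print("housing top",atz("top",*T2(*p),.1))
E
```

```text
ball [ 0.4291 -0.1446  0.031 ] [ 0.4296 -0.1456  0.031 ] [ 0.4294 -0.1447  0.03  ]
pinkA [ 0.5206 -0.1521  0.025 ] [ 0.5214 -0.1527  0.025 ] [ 0.521  -0.1522  0.0245]
orange [ 0.3777 -0.0548  0.025 ] [ 0.3779 -0.0556  0.025 ] [ 0.3778 -0.0548  0.0242]
pinkB [ 0.3471 -0.131   0.025 ] [ 0.3474 -0.1319  0.025 ] [ 0.3472 -0.1311  0.0242]
nest [0.5381 0.0706 0.017 ] [0.5402 0.0789 0.017 ]
rim [0.5378 0.0708 0.07  ] [0.5361 0.141  0.07  ] [0.5395 0.0003 0.07  ]
front top [0.4309 0.1504 0.082 ]
front top [ 0.4319 -0.0178  0.082 ]
front top [0.4622 0.152  0.082 ]
front top [ 0.4644 -0.0168  0.082 ]
side front top [0.4299 0.1454 0.082 ]
side front top [ 0.4377 -0.0179  0.082 ]
housing top [0.6079 0.1869 0.1   ]
housing top [ 0.6133 -0.0447  0.1   ]
```

>>> {"api": "arm_command", "payload": {
  "motion": [
    [1,[0,0,0],[0,0,1]],
    [1,[0,0,0],[0,0,1]],
    [1,[0,0,0],[0,0,1]],
    [1,[0,0,0],[0,0,1]],
    [1,[0,0,0],[0,0,0.15]],
    [1,[0,0,0],[0,0,0]]
  ],
  "newtons": 30
}}

```text
time: 0.85
ee_pos: [0.2401, -0.4948, 0.2311]
tcp_rot: [-180.0, 0.0, 1.1]
wrist_force: [-0.7, -0.4, -0.5]
opening: 0.0855
```

>>> {"api": "arm_command", "payload": {
  "motion": [
    [1,[0.204,-0.36,0],[0,0,0]],
    [1,[0.408,-0.721,0],[0,0,0]],
    [1,[0.408,-0.721,0],[0,0,0]],
    [1,[0.408,-0.721,0],[0,0,0]],
    [1,[0.408,-0.721,0],[0,0,0]],
    [1,[0.408,-0.721,0],[0,0,0]],
    [1,[0.408,-0.721,0],[0,0,0]],
    [1,[0.408,-0.721,0],[0,0,0]],
    [1,[0.205,-0.363,0],[0,0,0]],
    [1,[0,0,0],[0,0,0]],
    [1,[0,0,0],[0,0,0]]
  ]
}}

```text
time: 2.22
ee_pos: [0.4298, -0.1457, 0.2313]
tcp_rot: [180.0, 0.0, 1.0]
wrist_force: [0.7, -0.1, -0.5]
opening: 0.0856
```

>>> {"api": "arm_command", "payload": {
  "motion": [
    [1,[0,-0.01,0.4],[0,0,0]],
    [1,[0,0,0.7],[0,0,0]],
    [1,[0,0,0.7],[0,0,0]],
    [1,[0,0,0.6],[0,0,0]],
    [1,[0,0,0.5],[0,0,0]],
    [1,[0,0,0.4],[0,0,0]],
    [1,[0,0,0.2],[0,0,0]],
    [1,[0,0,0.1],[0,0,0]],
    [1,[0,0,0.07],[0,0,0]],
    [1,[0,0,0],[0,0,0]],
    [1,[0,0,0],[0,0,0]]
  ]
}}

```text
time: 3.6
ee_pos: [0.4304, -0.1448, 0.0117]
tcp_rot: [180.0, -0.0, 1.0]
wrist_force: [0.2, -0.2, -0.6]
opening: 0.0854
```

Run:
```python
from h import *
import cv2
b=viewer.camera("side")
cv2.imwrite('pics/s2.png',cv2.resize(cv2.convertScaleAbs(b[120:280,140:300],alpha=1.6),None,fx=3.75,fy=3.75,interpolation=cv2.INTER_CUBIC))
```

```text
(no output)
```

View pics/s2.png

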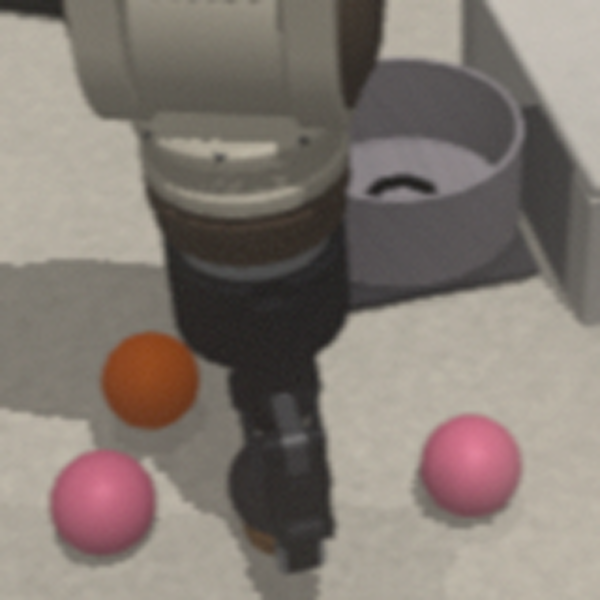

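The side view shows the near finger at about crop (300,500). That is where it should project if it straddles the ball's (280,483) centre. The neighbouring balls are clear, so I'll close the jaws.

>>> {"api": "arm_command", "payload": {
  "motion": [
    [0.7,[-0.015,0,0],[0,0,0]],
    [0.6,[0,0,0],[0,0,0]],
    [0.5,[0,0,0],[0,0,0]],
    [0.4,[0,0,0],[0,0,0]],
    [0.4,[0,0,0],[0,0,0]],
    [0.4,[0,0,0],[0,0,0]],
    [0.4,[0,0,0],[0,0,0]]
  ],
  "newtons": 35
}}

```text
time: 4.53
ee_pos: [0.4293, -0.1447, 0.0115]
tcp_rot: [-180.0, -0.0, 1.0]
wrist_force: [-2.0, 1.0, 5.2]
opening: 0.0481
```

>>> {"api": "arm_command", "payload": {
  "motion": [
    [0.4,[0,0,-0.05],[0,0,0]],
    [0.4,[0,0,-0.15],[0,0,0]],
    [0.4,[0,0,-0.3],[0,0,0]],
    [0.4,[0,0,-0.5],[0,0,0]],
    [0.4,[0,0,-0.7],[0,0,0]],
    [0.4,[0,0,-0.6],[0,0,0]],
    [0.4,[0,0,-0.3],[0,0,0]],
    [0.4,[0,0,0],[0,0,0]],
    [0.4,[0,0,0],[0,0,0]]
  ]
}}

```text
time: 5.65
ee_pos: [0.4286, -0.1446, 0.1657]
tcp_rot: [-180.0, 0.1, 1.0]
wrist_force: [-0.2, 0.1, -3.0]
opening: 0.0487
```

Run:
```python
from h import *
import cv2
b=viewer.camera("side")
cv2.imwrite('pics/s3.png',cv2.resize(cv2.convertScaleAbs(b[100:280,120:320],alpha=2),None,fx=3.3,fy=3.3,interpolation=cv2.INTER_CUBIC))
```

```text
(no output)
```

View pics/s3.png

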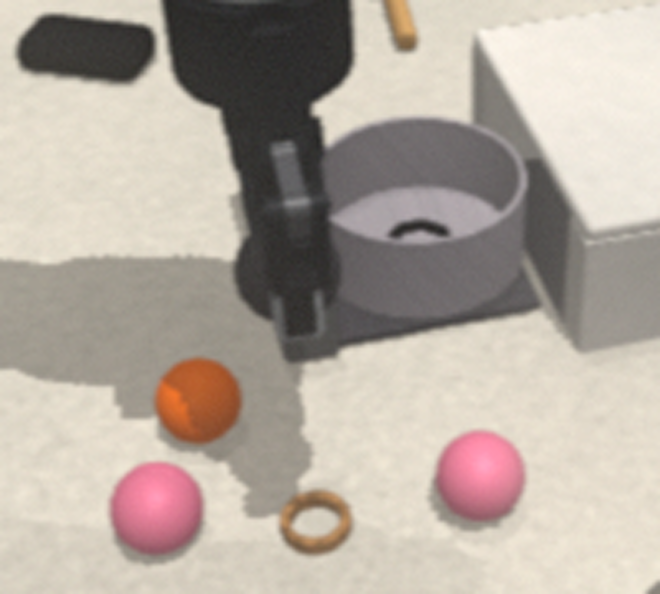

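Run:
```python
from h import *
o,d=ray("side",206.9,181.5); print(o+d*(-0.1446-o[1])/d[1])
```

```text
[ 0.42957567 -0.1446      0.18404573]
```

>>> {"api": "arm_command", "payload": {
  "motion": [
    [0.4,[0.118,-0.222,0],[0,0,0]],
    [0.4,[0.236,-0.4445,0],[0,0,0]],
    [0.4,[0.236,-0.4445,0],[0,0,0]],
    [0.4,[0.236,-0.4445,0],[0,0,0]],
    [0.4,[0.236,-0.4445,0],[0,0,0]],
    [0.4,[0.236,-0.4445,0],[0,0,0]],
    [0.4,[0.236,-0.4445,0],[0,0,0]],
    [0.4,[0.236,-0.4445,0],[0,0,0]],
    [0.4,[0.118,-0.222,0],[0,0,0]],
    [0.4,[0,0,0],[0,0,0]],
    [0.4,[0,0,0],[0,0,0]]
  ]
}}

```text
time: 7.08
ee_pos: [0.539, 0.0396, 0.1676]
tcp_rot: [-178.7, 0.0, 3.6]
wrist_force: [0.1, -0.2, -2.4]
opening: 0.0483
```

Run:
```python
from h import *
import cv2
b=viewer.camera("side")
cv2.imwrite('pics/s4.png',cv2.resize(cv2.convertScaleAbs(b[60:220,160:320],alpha=2),None,fx=3.7,fy=3.7,interpolation=cv2.INTER_CUBIC))
print(bot.get_obs()['wrist_force'])
```

```text
[-0.82656033 -0.40523314 -2.85187035]
```

View pics/s4.png

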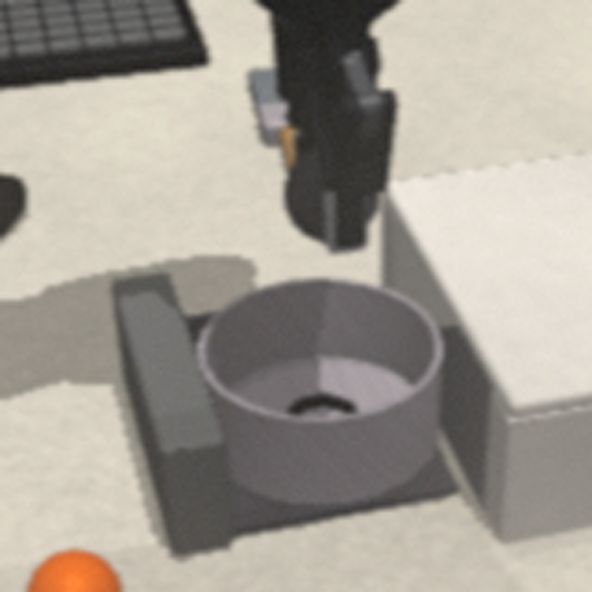

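Run:
```python
from h import *
np.set_printoptions(precision=3,suppress=True)
o=bot.get_obs()
for k in o: print(k,o[k])
```

```text
time 7.125
q [  3.515   2.826   0.755  87.94    1.316 179.94 ]
qd [ 0.065 -0.287 -0.032 -0.136  0.122  0.159]
joint_efforts [  0.186 -51.117  48.36   -0.019   0.096  -0.002]
ee_pos [0.539 0.04  0.168]
tcp_rot [-178.684    0.01     3.576]
wrist_force [-0.827 -0.405 -2.852]
torque [-0.011  0.012 -0.006]
opening 0.04834443098723582
```

Joint 6 is at its +180° stop because tool yaw has to be at least q1, and that also tilted the tool. I'll add yaw, which makes no difference to the ball, then continue.

>>> {"api": "arm_command", "payload": {
  "motion": [
    [0.4,[0,0,0],[0,0,-0.6]],
    [0.4,[0,0,0],[0,0,-0.6]],
    [0.4,[0,0,0],[-0.21,0,0]],
    [0.4,[0,0,0],[0,0,0]],
    [0.4,[0,0,0],[0,0,0]]
  ]
}}

```text
time: 7.75
ee_pos: [0.5391, 0.0403, 0.1676]
tcp_rot: [-179.9, -0.2, 10.8]
wrist_force: [0.0, -0.1, -3.2]
opening: 0.0483
```

Run:
```python
from h import *
np.set_printoptions(precision=4,suppress=True)
o=bot.get_obs(); print(o['q'],o['ee_pos'],o['tcp_rot'])
y=np.radians(o['tcp_rot'][2]);d=np.array([.5378,.0707])-o['ee_pos'][:2]
print(d, (d[0]*np.cos(y)+d[1]*np.sin(y))/.06,(d[0]*np.sin(y)-d[1]*np.cos(y))/.06)
```

```text
[  4.2318   2.6905   0.6146  87.77     0.075  173.4463] [0.5391 0.0403 0.1676] [-179.9431   -0.1617   10.7856]
[-0.0013  0.0304] 0.07297435126908938 -0.5024296440527323
```

>>> {"api": "arm_command", "payload": {
  "motion": [
    [0.4,[0.02,-0.15,0],[0,0,0]],
    [0.4,[0.033,-0.2,0],[0,0,0]],
    [0.4,[0.02,-0.15,0],[0,0,0]],
    [0.4,[0,0,0],[0,0,0]],
    [0.4,[0,0,0],[0,0,0]]
  ]
}}

```text
time: 8.38
ee_pos: [0.5379, 0.0706, 0.1676]
tcp_rot: [-180.0, -0.2, 10.8]
wrist_force: [0.2, 0.1, -2.1]
opening: 0.0485
```

Run:
```python
from h import *
import cv2
np.set_printoptions(precision=4,suppress=True)
a=viewer.camera("top");b=viewer.camera("side")
cv2.imwrite('pics/s5.png',cv2.resize(cv2.convertScaleAbs(b[60:220,160:320],alpha=2),None,fx=3.7,fy=3.7,interpolation=cv2.INTER_CUBIC))
o=bot.get_obs(); print(o['q'],o['ee_pos'],o['tcp_rot'],o['wrist_force'])
```

```text
[  7.4152   2.9455   0.8767  87.78     0.0595 176.6046] [0.5379 0.0703 0.1676] [-179.9496   -0.1545   10.8106] [-0.256   0.2701 -1.8913]
```

View pics/s5.png

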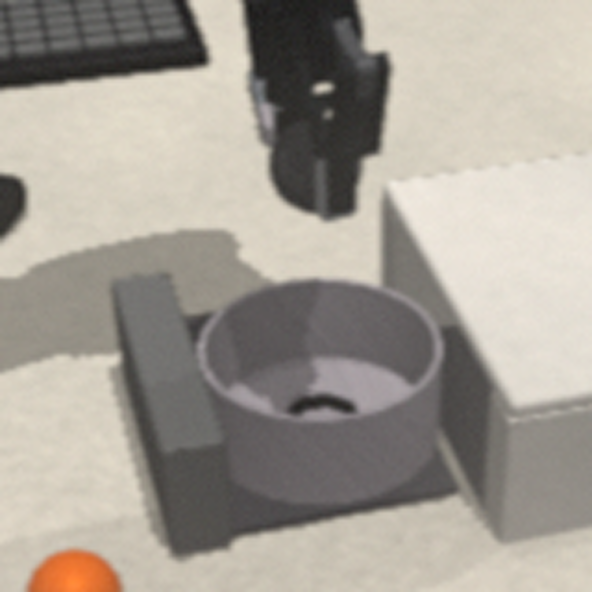

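>>> {"api": "arm_command", "payload": {
  "motion": [
    [0.4,[0,0,0.2],[0,0,0]],
    [0.4,[0,0,0.4],[0,0,0]],
    [0.4,[0,0,0.5],[0,0,0]],
    [0.4,[0,0,0.4],[0,0,0]],
    [0.4,[0,0,0.4],[0,0,0]],
    [0.4,[0,0,0.25],[0,0,0]],
    [0.4,[0,0,0.15],[0,0,0]],
    [0.4,[0,0,0.06],[0,0,0]],
    [0.4,[0,0,0],[0,0,0]],
    [0.4,[0,0,0],[0,0,0]],
    [0.4,[0,0,0],[0,0,0]]
  ]
}}

```text
time: 9.85
ee_pos: [0.5386, 0.0707, 0.0265]
tcp_rot: [-179.9, -0.2, 10.8]
wrist_force: [-0.2, 1.1, -2.9]
opening: 0.0486
```

>>> {"api": "arm_command", "payload": {
  "motion": [
    [0.4,[0,0,0.03],[0,0,0]],
    [0.4,[0,0,0.03],[0,0,0]],
    [0.4,[0,0,0],[0,0,0]],
    [0.4,[0,0,0],[0,0,0]]
  ]
}}

```text
time: 10.35
ee_pos: [0.5382, 0.0707, 0.0223]
tcp_rot: [-179.9, -0.1, 10.8]
wrist_force: [-0.5, 0.7, -1.8]
opening: 0.0482
```

>>> {"api": "arm_command", "payload": {
  "motion": [
    [0.4,[0,0,0.02],[0,0,0]],
    [0.4,[0,0,0.015],[0,0,0]],
    [0.4,[0,0,0],[0,0,0]],
    [0.4,[0,0,0],[0,0,0]]
  ]
}}

```text
time: 10.85
ee_pos: [0.5383, 0.0707, 0.0203]
tcp_rot: [-179.9, -0.2, 10.8]
wrist_force: [-1.2, -0.4, -2.0]
opening: 0.0482
```

Run:
```python
from h import *
import cv2
np.set_printoptions(precision=4,suppress=True)
b=viewer.camera("side")
cv2.imwrite('pics/s6.png',cv2.resize(cv2.convertScaleAbs(b[120:220,190:290],alpha=2),None,fx=6,fy=6,interpolation=cv2.INTER_CUBIC))
o=bot.get_obs(); print(o['ee_pos'],o['tcp_rot'],o['wrist_force'])
```

```text
[0.5383 0.0707 0.0203] [-179.9434   -0.1573   10.818 ] [ 0.0933 -0.5588 -2.9979]
```

View pics/s6.png

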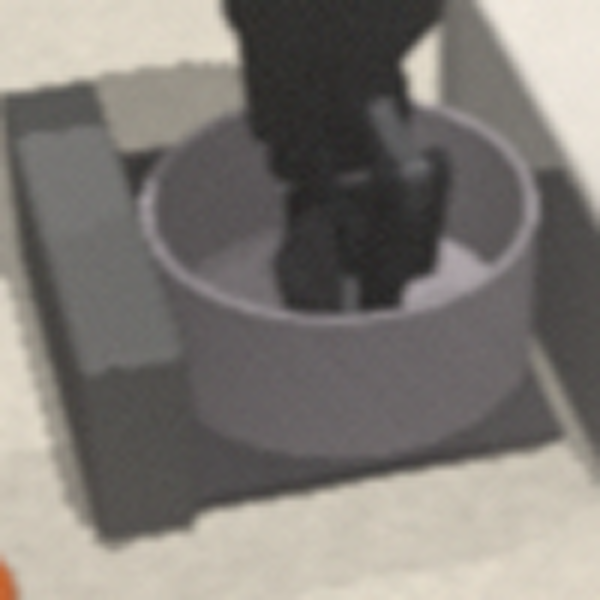

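The ball is inside the cup with no contact yet; the force is only its weight. I'll go on in 0.6 mm steps.

>>> {"api": "arm_command", "payload": {
  "motion": [
    [0.4,[0,0,0.01],[0,0,0]],
    [0.4,[0,0,0.01],[0,0,0]],
    [0.4,[0,0,0],[0,0,0]],
    [0.4,[0,0,0],[0,0,0]]
  ]
}}

```text
time: 11.4
ee_pos: [0.5383, 0.0707, 0.0191]
tcp_rot: [-179.9, -0.2, 10.8]
wrist_force: [1.0, -0.9, -3.0]
opening: 0.0479
```

Run:
```python
from h import *
print(np.round(bot.get_obs()['wrist_force'],2))
```

```text
[ 1.01 -0.86 -3.04]
```

>>> {"api": "arm_command", "payload": {
  "motion": [
    [0.4,[0,0,0.01],[0,0,0]],
    [0.4,[0,0,0],[0,0,0]],
    [0.4,[0,0,0],[0,0,0]]
  ]
}}

```text
time: 11.78
ee_pos: [0.5383, 0.0707, 0.0185]
tcp_rot: [-179.9, -0.2, 10.8]
wrist_force: [-0.6, 0.3, -2.3]
opening: 0.0484
```

>>> {"api": "arm_command", "payload": {
  "motion": [
    [0.4,[0,0,0.01],[0,0,0]],
    [0.4,[0,0,0],[0,0,0]],
    [0.4,[0,0,0],[0,0,0]]
  ]
}}

```text
time: 12.15
ee_pos: [0.5385, 0.0708, 0.0182]
tcp_rot: [-179.9, -0.2, 10.8]
wrist_force: [0.1, -0.3, 1.9]
opening: 0.0481
```

Contact: the vertical force went from −2.5 to +1.9 N. I'll release now.

>>> {"api": "arm_command", "payload": {
  "motion": [
    [0.6,[0,0,0],[0,0,0]],
    [0.65,[0,0,0],[0,0,0]],
    [0.7,[0,0,0],[0,0,0]],
    [0.78,[0,0,0],[0,0,0]],
    [0.78,[0,0,0],[0,0,0]],
    [0.78,[0,0,0],[0,0,0]]
  ]
}}

```text
time: 12.9
ee_pos: [0.5383, 0.0707, 0.0179]
tcp_rot: [-179.9, -0.2, 10.8]
wrist_force: [-0.5, -0.1, -0.3]
opening: 0.0668
```

>>> {"api": "arm_command", "payload": {
  "motion": [
    [0.78,[0,0,-0.1],[0,0,0]],
    [0.78,[0,0,-0.25],[0,0,0]],
    [0.78,[0,0,-0.4],[0,0,0]],
    [0.78,[0,0,-0.5],[0,0,0]],
    [0.78,[0,0,-0.5],[0,0,0]],
    [0.78,[0,0,-0.4],[0,0,0]],
    [0.78,[0,0,-0.2],[0,0,0]]
  ]
}}

```text
time: 13.78
ee_pos: [0.5385, 0.0706, 0.1613]
tcp_rot: [-180.0, -0.3, 10.8]
wrist_force: [-0.7, 0.4, 0.8]
opening: 0.0668
```

Run:
```python
from h import *
import cv2
a=viewer.camera("top");b=viewer.camera("side")
A=cv2.resize(cv2.convertScaleAbs(a[145:245,140:270],alpha=2),(400,308),interpolation=cv2.INTER_CUBIC)
B=cv2.resize(cv2.convertScaleAbs(b[110:220,180:290],alpha=2),(308,308),interpolation=cv2.INTER_CUBIC)
cv2.imwrite('pics/s7.png',cv2.hconcat([A,B]))
```

```text
(no output)
```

View pics/s7.png

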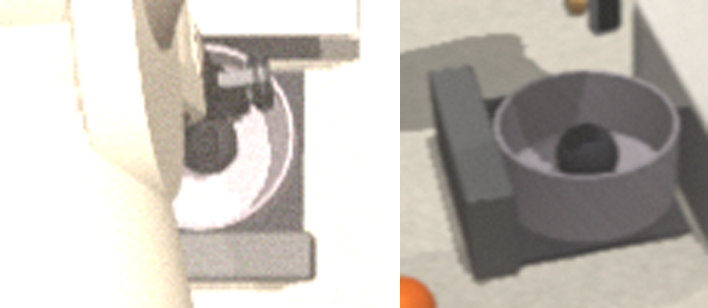

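The ball sits centred in the cup on its nest. Next I'll close the fingers and turn about 80°, so the closed fingers face the drawer squarely and joint 6 is away from its stop.

>>> {"api": "arm_command", "payload": {
  "motion": [
    [0,[0,0,0],[0,0,-0.5]],
    [0,[0,0,0],[0,0,-1]],
    [0,[0,0,0],[0,0,-1]],
    [0,[0,0,0],[0,0,-1]],
    [0,[0,0,0],[0,0,-1]],
    [0,[0,0,0],[0,0,-1]],
    [0,[0,0,0],[0,0,-1]],
    [0,[0,0,0],[0,0,-1]],
    [0,[0,0,0],[0,0,-1]],
    [0,[0,0,0],[0,0,-1]],
    [0,[0,0,0],[0,0,-1]],
    [0,[0,0,0],[0,0,-1]]
  ]
}}

```text
time: 15.38
ee_pos: [0.5375, 0.0705, 0.1577]
tcp_rot: [180.0, -0.1, 80.0]
wrist_force: [0.0, -0.0, 0.2]
opening: -0.0
```

>>> {"api": "arm_command", "payload": {
  "motion": [
    [0,[0,0,0],[0,0,-1]],
    [0,[0,0,0],[0,0,-0.87]],
    [0,[0,0,0],[0,0,0]],
    [0,[0,0,0],[0,0,0]]
  ]
}}

```text
time: 15.88
ee_pos: [0.5377, 0.0705, 0.1583]
tcp_rot: [179.9, -0.1, 90.9]
wrist_force: [-0.4, 0.1, -0.4]
opening: 0.0001
```

>>> {"api": "arm_command", "payload": {
  "motion": [
    [0,[0,-0.25,0],[0,0,0]],
    [0,[0,-0.5,0],[0,0,0]],
    [0,[0,-0.6,0],[0,0,0]],
    [0,[0,-0.6,0],[0,0,0]],
    [0,[0,-0.5,0],[0,0,0]],
    [0,[0,-0.26,0],[0,0,0]],
    [0,[0,0,0.2],[0,0,0]],
    [0,[0,0,0.5],[0,0,0]],
    [0,[0,0,0.6],[0,0,0]],
    [0,[0,0,0.4],[0,0,0]],
    [0,[0,0,0.13],[0,0,0]],
    [0,[0,0,0],[0,0,0]]
  ]
}}

```text
time: 17.38
ee_pos: [0.3755, 0.0676, 0.0484]
tcp_rot: [179.9, -0.1, 91.0]
wrist_force: [-0.5, -0.2, -0.4]
opening: 0.0001
```

Run:
```python
from h import *
import cv2
b=viewer.camera("side")
cv2.imwrite('pics/s8.png',cv2.resize(cv2.convertScaleAbs(b[60:260,100:330],alpha=2),None,fx=3,fy=3,interpolation=cv2.INTER_CUBIC))
```

```text
(no output)
```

View pics/s8.png

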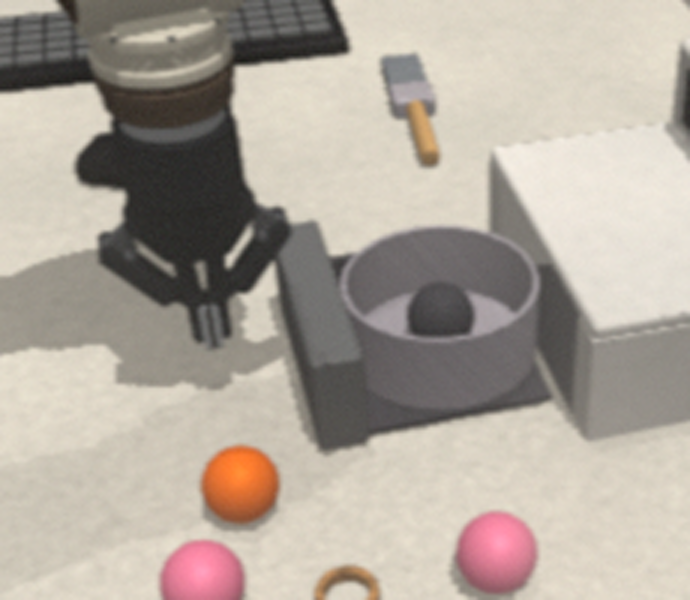

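The closed linkage sticks out toward the drawer at crop (280,230), so it would touch the block before the fingertips do. I'll turn another 90° so the finger sides do the pushing.

>>> {"api": "arm_command", "payload": {
  "motion": [
    [0,[0,0,0],[0,0,-0.5]],
    [0,[0,0,0],[0,0,-1]],
    [0,[0,0,0],[0,0,-1]],
    [0,[0,0,0],[0,0,-1]],
    [0,[0,0,0],[0,0,-1]],
    [0,[0,0,0],[0,0,-1]],
    [0,[0,0,0],[0,0,-1]],
    [0,[0,0,0],[0,0,-1]],
    [0,[0,0,0],[0,0,-1]],
    [0,[0,0,0],[0,0,-1]],
    [0,[0,0,0],[0,0,-1]],
    [0,[0,0,0],[0,0,-1]]
  ]
}}

```text
time: 18.92
ee_pos: [0.3764, 0.0678, 0.0499]
tcp_rot: [179.8, 0.2, 160.2]
wrist_force: [-0.9, -0.1, 0.0]
opening: 0.0001
```

>>> {"api": "arm_command", "payload": {
  "motion": [
    [0,[0,0,0],[0,0,-1]],
    [0,[0,0,0],[0,0,-1]],
    [0,[0,0,0],[0,0,-1]],
    [0,[0,0,0],[0,0,-0.5]],
    [0,[0,0,0],[0,0,0]],
    [0,[0,0,0],[0,0,0]]
  ]
}}

```text
time: 19.68
ee_pos: [0.376, 0.0678, 0.0492]
tcp_rot: [179.9, 0.2, -179.0]
wrist_force: [-0.2, 0.4, 0.3]
opening: 0.0004
```

Run:
```python
from h import *
import cv2
print(np.round(bot.get_obs()['q'],1))
b=viewer.camera("side")
cv2.imwrite('pics/s9.png',cv2.resize(cv2.convertScaleAbs(b[60:260,100:330],alpha=2),None,fx=3,fy=3,interpolation=cv2.INTER_CUBIC))
```

```text
[ 10.2 -18.5 -31.3  77.    0.1   9.2]
```

View pics/s9.png

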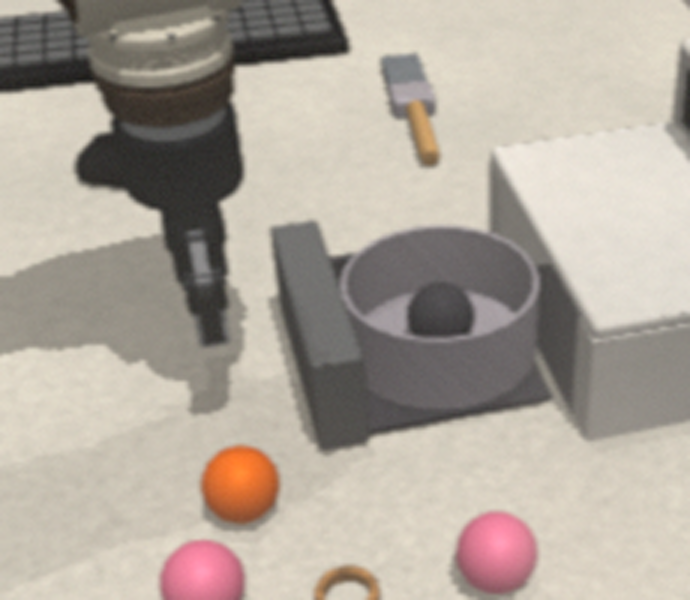

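The fingers now present a narrow, flat side to the face. I'll approach, make contact slowly, then ramp up.

>>> {"api": "arm_command", "payload": {
  "motion": [
    [0,[-0.15,0,0],[0,0,0]],
    [0,[-0.25,0,0],[0,0,0]],
    [0,[-0.15,0,0],[0,0,0]],
    [0,[-0.04,0,0],[0,0,0]],
    [0,[-0.04,0,0],[0,0,0]],
    [0,[-0.04,0,0],[0,0,0]],
    [0,[-0.04,0,0],[0,0,0]],
    [0,[-0.04,0,0],[0,0,0]],
    [0,[-0.04,0,0],[0,0,0]],
    [0,[-0.05,0,0],[0,0,0]],
    [0,[-0.06,0,0],[0,0,0]],
    [0,[-0.07,0,0],[0,0,0]]
  ]
}}

```text
time: 21.22
ee_pos: [0.434, 0.0688, 0.0488]
tcp_rot: [179.9, 0.1, -179.0]
wrist_force: [-0.9, 0.2, -0.3]
opening: 0.0003
```

Run:
```python
from h import *
import cv2
print(bot.get_obs()['wrist_force'])
b=viewer.camera("side")
cv2.imwrite('pics/s10.png',cv2.resize(cv2.convertScaleAbs(b[60:260,100:330],alpha=2),None,fx=3,fy=3,interpolation=cv2.INTER_CUBIC))
```

```text
[-0.94998839  0.18471036 -0.26322693]
```

View pics/s10.png

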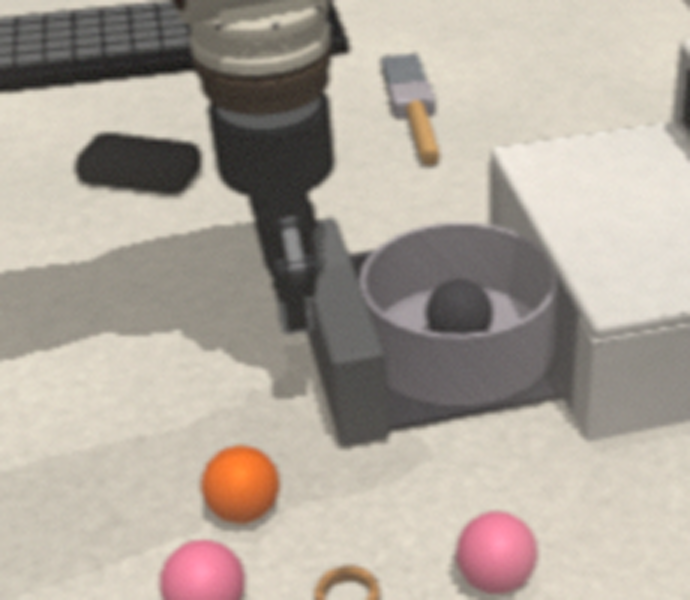

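The drawer moves with the tool and the ball stays in its nest. I'll continue at a steady pace.

>>> {"api": "arm_command", "payload": {
  "motion": [
    [0,[-0.08,0,0],[0,0,0]],
    [0,[-0.09,0,0],[0,0,0]],
    [0,[-0.1,0,0],[0,0,0]],
    [0,[-0.1,0,0],[0,0,0]],
    [0,[-0.1,0,0],[0,0,0]],
    [0,[-0.1,0,0],[0,0,0]],
    [0,[-0.1,0,0],[0,0,0]],
    [0,[-0.1,0,0],[0,0,0]],
    [0,[-0.1,0,0],[0,0,0]],
    [0,[-0.1,0,0],[0,0,0]],
    [0,[-0.1,0,0],[0,0,0]],
    [0,[-0.1,0,0],[0,0,0]]
  ]
}}

```text
time: 22.78
ee_pos: [0.5044, 0.0701, 0.049]
tcp_rot: [179.9, 0.1, -179.0]
wrist_force: [-1.8, 1.1, -0.6]
opening: -0.0001
```

>>> {"api": "arm_command", "payload": {
  "motion": [
    [0,[-0.1,0,0],[0,0,0]],
    [0,[-0.1,0,0],[0,0,0]],
    [0,[-0.09,0,0],[0,0,0]],
    [0,[-0.08,0,0],[0,0,0]],
    [0,[-0.07,0,0],[0,0,0]],
    [0,[-0.06,0,0],[0,0,0]],
    [0,[-0.05,0,0],[0,0,0]],
    [0,[-0.05,0,0],[0,0,0]]
  ]
}}

```text
time: 23.78
ee_pos: [0.5401, 0.0707, 0.0491]
tcp_rot: [179.9, 0.1, -179.0]
wrist_force: [-1.6, 1.1, -1.0]
opening: 0.0004
```

>>> {"api": "arm_command", "payload": {
  "motion": [
    [0,[-0.05,0,0],[0,0,0]],
    [0,[-0.05,0,0],[0,0,0]],
    [0,[-0.04,0,0],[0,0,0]],
    [0,[-0.04,0,0],[0,0,0]],
    [0,[-0.04,0,0],[0,0,0]],
    [0,[-0.04,0,0],[0,0,0]]
  ]
}}

```text
time: 24.52
ee_pos: [0.5553, 0.071, 0.0491]
tcp_rot: [179.9, 0.1, -179.0]
wrist_force: [-7.3, 0.9, 3.0]
opening: -0.0003
```

>>> {"api": "arm_command", "payload": {
  "motion": [
    [0,[-0.03,0,0],[0,0,0]],
    [0,[-0.03,0,0],[0,0,0]],
    [0,[-0.03,0,0],[0,0,0]],
    [0,[-0.03,0,0],[0,0,0]]
  ]
}}

```text
time: 25.02
ee_pos: [0.5616, 0.0712, 0.0491]
tcp_rot: [179.9, -0.0, -178.9]
wrist_force: [-9.8, 1.5, 3.5]
opening: -0.0001
```

In the catch at about 10 N. I'll keep pushing slowly.

>>> {"api": "arm_command", "payload": {
  "motion": [
    [0,[-0.03,0,0],[0,0,0]],
    [0,[-0.03,0,0],[0,0,0]],
    [0,[-0.02,0,0],[0,0,0]]
  ]
}}

```text
time: 25.4
ee_pos: [0.5674, 0.0713, 0.0491]
tcp_rot: [179.9, 0.1, -179.0]
wrist_force: [-3.4, 2.8, 0.3]
opening: -0.0002
```

>>> {"api": "arm_command", "payload": {
  "motion": [
    [0,[-0.02,0,0],[0,0,0]],
    [0,[-0.02,0,0],[0,0,0]],
    [0,[0,0,0],[0,0,0]]
  ]
}}

```text
time: 25.78
ee_pos: [0.5695, 0.0712, 0.0491]
tcp_rot: [179.9, 0.1, -179.0]
wrist_force: [-7.6, 2.4, 2.2]
opening: -0.0001
```

Run:
```python
from h import *
import cv2
print(bot.get_obs()['wrist_force'],bot.get_obs()['ee_pos'])
b=viewer.camera("side")
cv2.imwrite('pics/s11.png',cv2.resize(cv2.convertScaleAbs(b[60:260,100:330],alpha=2),None,fx=3,fy=3,interpolation=cv2.INTER_CUBIC))
```

```text
[-7.6034894   2.39927228  2.16489692] [0.56945897 0.07121973 0.04914143]
```

View pics/s11.png

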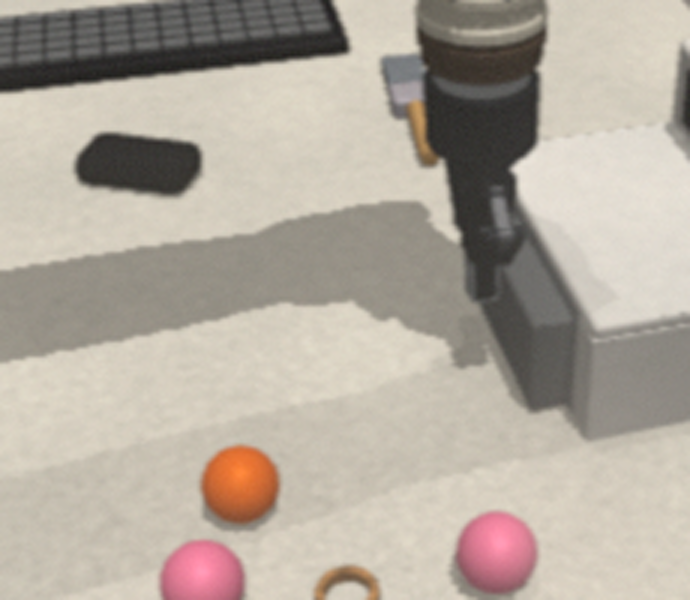

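>>> {"api": "arm_command", "payload": {
  "motion": [
    [0,[-0.015,0,0],[0,0,0]],
    [0,[-0.015,0,0],[0,0,0]],
    [0,[0,0,0],[0,0,0]]
  ]
}}

```text
time: 26.2
ee_pos: [0.5695, 0.0712, 0.0492]
tcp_rot: [179.9, -0.1, -178.9]
wrist_force: [-17.6, 1.9, 8.3]
opening: 0.0001
```

The tool didn't advance while the force rose to 18 N, so the drawer is on its stop. I'll back off gently and check that it holds.

>>> {"api": "arm_command", "payload": {
  "motion": [
    [0,[0.05,0,0],[0,0,0]],
    [0,[0.1,0,0],[0,0,0]],
    [0,[0.3,0,0],[0,0,0]],
    [0,[0.6,0,0],[0,0,0]],
    [0,[0.8,0,0],[0,0,0]],
    [0,[0.7,0,0],[0,0,0]],
    [0,[0.4,0,-0.4],[0,0,0]],
    [0,[0,0,-0.7],[0,0,0]],
    [0,[0,0,-0.7],[0,0,0]],
    [0,[0,0,-0.3],[0,0,0]],
    [0,[0,0,0],[0,0,0]],
    [0,[0,0,0],[0,0,0]]
  ]
}}

```text
time: 27.7
ee_pos: [0.3941, 0.0677, 0.1732]
tcp_rot: [179.9, 0.0, -179.0]
wrist_force: [1.1, 0.2, -0.4]
opening: 0.0002
```

Run:
```python
from h import *
import cv2
print(bot.get_obs()['wrist_force'],bot.get_obs()['ee_pos'])
b=viewer.camera("side");a=viewer.camera("top")
cv2.imwrite('pics/s12.png',cv2.resize(cv2.convertScaleAbs(b[60:260,100:330],alpha=2),None,fx=3,fy=3,interpolation=cv2.INTER_CUBIC))
cv2.imwrite('pics/t12.png',cv2.convertScaleAbs(a,alpha=1.5))
```

```text
[ 1.08298814  0.23621009 -0.42200731] [0.39413591 0.0677419  0.17322228]
```

View pics/s12.png

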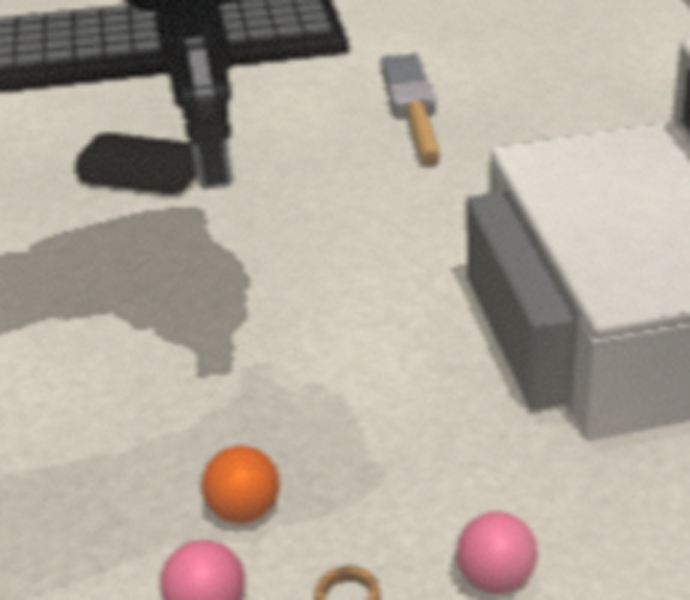

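View pics/t12.png

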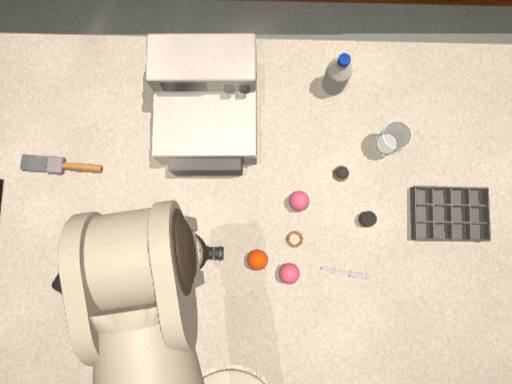

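The drawer's lower corner is at crop (535,408), the same as while I was pushing. The other objects are where they were. I'll wait briefly to rule out creep, then hand in.

>>> {"api": "arm_command", "payload": {
  "motion": [
    [0,[0,0,0],[0,0,0]],
    [0,[0,0,0],[0,0,0]],
    [0,[0,0,0],[0,0,0]],
    [0,[0,0,0],[0,0,0]],
    [0,[0,0,0],[0,0,0]],
    [0,[0,0,0],[0,0,0]]
  ]
}}

```text
time: 28.55
ee_pos: [0.3945, 0.0679, 0.1748]
tcp_rot: [179.9, 0.1, -179.0]
wrist_force: [-0.3, 0.2, 0.0]
opening: -0.0002
```

Run:
```python
from h import *
import cv2
b=viewer.camera("side")
c=cv2.resize(cv2.convertScaleAbs(b[60:260,100:330],alpha=2),None,fx=3,fy=3,interpolation=cv2.INTER_CUBIC)
d=cv2.absdiff(c,cv2.imread('pics/s12.png'))[180:420,450:620]
print(d.mean(),d.max())
if d.mean()<6: print(bot.job_done())
```

```text
1.1177614379084968 8
the job is handed in; nothing more can be done
None
```

The 50 mm dark ball is in the cup's floor nest and the drawer is latched shut. I handed the job in at about 28.6 s, with the arm clear and touching nothing.

- **Placing the ball:** I lowered it in 0.6 mm steps until it touched (about 4 N change in vertical force), then released it. Pictures before and early in the push showed it centred in the nest. I couldn't see it once the drawer was shut.
- **Shutting the drawer:** The catch took about 10 N to pass. The tool then stopped advancing while the force rose to about 18 N, so the drawer was on its stop. After I backed off, pictures 0.8 s apart showed no creep.
- **Other objects:** The small ball, the puck and the pink and orange balls show no visible movement in the last top picture.
- **What went wrong:** Joint 6 reached its range limit on the way to the cup. That move stopped about 30 mm short, with the tool tilted about 1.3°, so I corrected the yaw and tilt before lowering.
- **Disagreement:** The side view put the nest about 8 mm off in y from the top view, because only its back half was visible. I used the top view, which agreed with the cup rim.

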